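# Put the die heads back on their own spigots

## Robot

A 6-joint arm with a two-finger parallel gripper is mounted at the origin on the work surface. World frame = base frame: x ahead of the robot, y to its left, z up, the work surface at z = 0. Lengths are in m, angles in rad, forces in N, time in s.
With the tool pointing down it reaches from about 0.225 to 0.875 m from the base axis. Payload 3.4 kg.
Tool frame: the origin (TCP) lies between the finger pads; the fingertips stand 11 mm ahead of it and the grasp point (between the pads) lies 8 mm behind it; z points along the fingers, y is the line along which they close (so a half turn about z gives the same grasp; the last joint's range is limited). The gripper opens to 85 mm and grips with 20 to 120 N. Pads are 22 mm wide; open, the fingers measure 114 mm over their backs; the gripper's body (76 mm by 85 mm) begins 54 mm behind the grasp point. The pads swing forward as they close: fully open they stand 13 mm farther back than shut.
Start: joints at [1.073, 0.276, 1.505, -0, 1.361, -0.121], TCP at [0.212, 0.535, 0.242] pointing down, gripper open.
Joint ranges: [-2.89, 2.89], [-0.75, 2.08], [0.22, 2.7], [-1.18, 4.32], [0.11, 2.71], [-2.7, 2.7]. Speed limits (rad/s): [2.57, 2.57, 3.14, 3.14, 3.14, 3.14].

## Interface

Orientations are given as a unit quaternion [w, x, y, z].
In Python, from rig import manip, imaging gives the robot as it stands. The module is installed in compiled form; this text tells all that it offers.
- The arm moves only by the tool jog_arm, never from a script. Its argument "deltas" is one flat list of numbers, 7 for each row, row after row: the turn, a rotation vector about the world's x, y, z in degrees, then the shift along the world's x, y, z in mm, then the opening, from 0 (shut) to 1 (fully open). In form: [ax, ay, az, tx, ty, tz, gripper, ax, ay, az, tx, ty, tz, gripper, ...]. A call has 1 to 20 rows; each row is the pose to reach, as a shift and turn from the pose commanded when the call began; what a row does not reach only later rows make up. A row lasts 1/10 s, in which the tool goes at most 50 mm and 8.59 degrees, less where a joint would pass 70% of its speed; a pose out of reach is approached as far as the arm can. A call with a gripper value outside its range is refused whole. The fingers move at their own pace and stop on an object; "grip_force" is the grip in N (left out, the last holds). Time passes only in rows, so rows that repeat a pose let the fingers close. It gives the time, the measured TCP pose, the force, the opening and the grip force at its end, in the units of the state.
- manip.get_state(): the state, without advancing time (a new reading comes with each control period).
- imaging.get_image(name): name is "scene" or "top" or "wrist"; returns the picture (400x640x3 uint8, blue, green, red); there is no depth.
- imaging.calibration(name): a dict with "mtx" (3x3 intrinsics, pixels), "dist" ([k1, k2, p1, p2, k3] as OpenCV has them; the pictures are not rectified), "cam_to_world" (4x4, takes a point from camera to world coordinates). Camera axes: x right, y down, z forward; pixel columns grow to the right and rows downward; lengths in m; the calibration is good to about 2 mm. A picture is of the moment at which its call begins: read the wrist's pose just before it. calibration takes no time and is no camera call; for the wrist camera it gives the pose at the moment of the call.
- manip.sign_off(): hands the job in; it is judged then, once.
The state is a dict: "clock": time; "qpos": joint angles; "qd": joint speeds; "effort": joint torques, N m; "position": TCP position; "ee_rot": TCP orientation; "contact_force": force on the tool from outside, world axes, zero at the start; "moment": the same for the moment, N m; "width": finger opening in m; "gripper_force": force on a finger pad.
Only numpy, scipy, OpenCV 4.12 (cv2) and the standard library are available. Lean on these libraries where they do the work, as an engineer would, in place of code of your own. Each camera call takes 0.05 s, during which the arm holds its last target. There are 200 camera calls.

## Task

The three die heads on the bench stand on each other's spigots: put every head fully down and upright on the spigot whose flange has the head's own colour, using the bare white spigot to park one head on the way. Lower the heads gently, do not drop, slam or tip them over, leave the white spigot empty at the end, and do not disturb the oil bottle, the wrench or the tray.

Things in the scene. Friction and masses are not known exactly. Their poses are not given: they have to be found in the camera images.
- base_red: Home base of the red die head: a round flange painted red, 90 mm across and 10 mm thick, fixed to the bench, with a steel spigot on its centre that tapers from 31 mm diameter at the flange to 12 mm at its tip, 42 mm above the bench. Origin: centre of the underside, on the bench; z up along the spigot.
- base_blue: Home base of the blue die head: a round flange painted blue, 90 mm across and 10 mm thick, fixed to the bench, with a steel spigot on its centre that tapers from 31 mm diameter at the flange to 12 mm at its tip, 42 mm above the bench. Origin: centre of the underside, on the bench; z up along the spigot.
- base_yellow: Home base of the yellow die head: a round flange painted yellow, 90 mm across and 10 mm thick, fixed to the bench, with a steel spigot on its centre that tapers from 31 mm diameter at the flange to 12 mm at its tip, 42 mm above the bench. Origin: centre of the underside, on the bench; z up along the spigot.
- base_white: Parking base, bare at the start: a round flange painted white, 90 mm across and 10 mm thick, fixed to the bench, with a steel spigot on its centre that tapers from 31 mm diameter at the flange to 12 mm at its tip, 42 mm above the bench. Origin: centre of the underside, on the bench; z up along the spigot.
- head_red: Loose die head: an upright plain cylinder 44 mm in diameter and 58 mm tall, about 0.3 kg; steel below, its top 20 mm red. From below it has a blind bore of 34 mm diameter, 38 mm deep, that goes over a spigot with 3 mm play (nothing jams: it drops home by its own weight, the taper centring it) until its foot rests on the flange, 10 mm above the bench. Origin: centre of the foot; z up. It starts fully home on a base of another colour; gripping it by the upper half is best.
- head_blue: Loose die head: an upright plain cylinder 44 mm in diameter and 68 mm tall, about 0.3 kg; steel below, its top 20 mm blue. From below it has a blind bore of 34 mm diameter, 48 mm deep, that goes over a spigot with 3 mm play (nothing jams: it drops home by its own weight, the taper centring it) until its foot rests on the flange, 10 mm above the bench. Origin: centre of the foot; z up. It starts fully home on a base of another colour; gripping it by the upper half is best.
- head_yellow: Loose die head: an upright plain cylinder 44 mm in diameter and 78 mm tall, about 0.3 kg; steel below, its top 20 mm yellow. From below it has a blind bore of 34 mm diameter, 58 mm deep, that goes over a spigot with 3 mm play (nothing jams: it drops home by its own weight, the taper centring it) until its foot rests on the flange, 10 mm above the bench. Origin: centre of the foot; z up. It starts fully home on a base of another colour; gripping it by the upper half is best.
- oil_bottle: Bystander: green bottle with a black cap, 56 mm in diameter, 120 mm tall, standing. Origin: centre of its underside.
- wrench: Bystander: steel wrench 170 mm long lying flat on the bench. Origin: its middle, on the underside; x along its length.
- blank_tray: Bystander: cream-coloured open tray, 110 x 160 x 50 mm, with brass blanks. Origin: centre of its underside.
There are look-alikes about, which are no part of the job. What is shaped like the head_red but orange or turquoise is not meant.

How it is judged:
By the outcome, as a careful person would: the job done as asked, in the order asked, and still so for the second after the job is handed in, with the robot touching nothing.
It also fails if it takes over 109 s, if anything falls off the work surface, if the arm or the gripper's body presses on something with over 40 N, if the wrist force passes 120 N, or if a joint passes its speed limit or range.

## Working session

There is one attempt and no reset: what is moved stays moved. The work goes in short steps, Python scripts to look and compute and a tool call to move; the robot and the scene stay as the last step left them, time stands still between calls to the robot, and variables do not carry over. Pictures are saved under pics/ and viewed, at most 14 in all, crops included, and the job is handed in when it is done.

Besides the shell and the picture viewer there is one more tool, called after "Request:" as a command line: name --argument value ..., lists and objects as JSON in quotes. jog_arm: Moves the arm, as the interface text tells. Its arguments: {"type":"object","properties":{"deltas":{"type":"array"},"grip_force":{"type":"number"}},"required":["deltas"]}

```bash
mkdir -p pics; python3 - <<'E'
from rig import manip, imaging
import cv2,numpy as np
for n in ("scene","top"):
    c=imaging.calibration(n); cv2.imwrite(f"pics/{n}0.png",imaging.get_image(n))
    print(n,np.round(c["mtx"],1).tolist(),np.round(c["dist"],3),np.round(c["cam_to_world"],3).tolist())
s=manip.get_state();print(s["clock"],s["position"],s["ee_rot"],s["width"])
E
```

```text
scene [[397.0, 0.0, 318.4], [0.0, 397.0, 200.3], [0.0, 0.0, 1.0]] [-0.003  0.     0.     0.     0.   ] [[0.44, 0.687, -0.578, 1.191], [0.898, -0.322, 0.3, -0.333], [0.02, -0.651, -0.759, 0.818], [0.0, 0.0, 0.0, 1.0]]
top [[455.4, 0.0, 318.8], [0.0, 455.4, 201.8], [0.0, 0.0, 1.0]] [-0.058  0.     0.     0.     0.   ] [[0.018, -0.996, 0.087, 0.528], [-1.0, -0.018, 0.007, -0.011], [-0.005, -0.087, -0.996, 1.142], [0.0, 0.0, 0.0, 1.0]]
0.1 [0.21137029 0.53425223 0.24153839] [-2.35569863e-04  1.87278727e-01  9.82306478e-01 -7.78663170e-04] 0.08547522881145118
```

View pics/scene0.png

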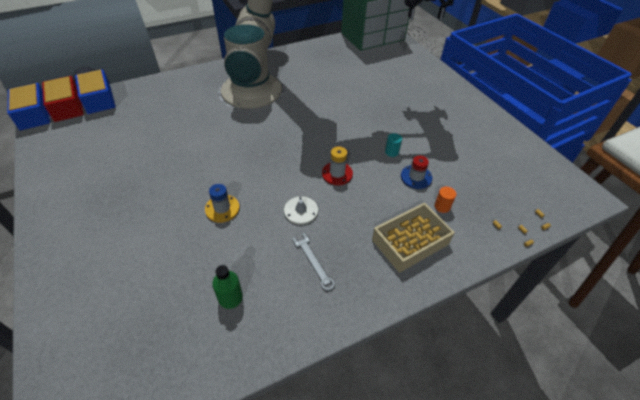

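View pics/top0.png

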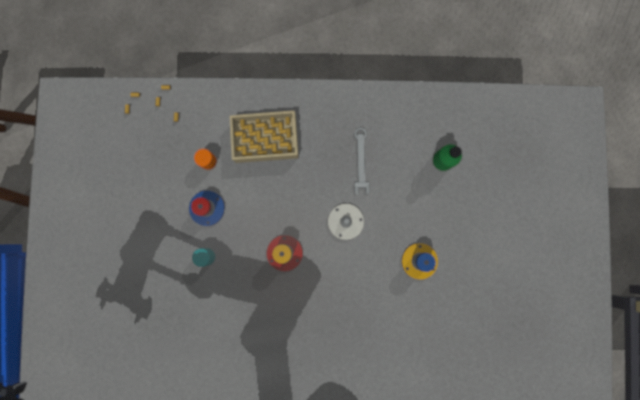

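The heads stand yellow on red (top 285,253), red on blue (206,208) and blue on yellow (420,262). White is bare at (346,222). The look-alikes are at (205,158) and (203,257). I'll triangulate the colour bands next, because a band's silhouette centroid is the projection of its centre.

```bash
cat > h.py <<'E'
import cv2,numpy as np
from scipy.optimize import least_squares
from rig import manip,imaging
def mask(im,col):
    h=cv2.cvtColor(im,cv2.COLOR_BGR2HSV).astype(int);H,S,V=h[...,0],h[...,1],h[...,2]
    if col=="white": return ((S<40)&(V>150)).astype(np.uint8)
    hs={"red":(H<6)|(H>172),"blue":(H>100)&(H<130),"yellow":(H>17)&(H<33)}[col]
    return (hs&(S>120)&(V>50)).astype(np.uint8)
def blobs(im,col,roi,amin=20):
    x0,y0,x1,y1=roi;m=np.zeros(im.shape[:2],np.uint8);m[y0:y1,x0:x1]=mask(im,col)[y0:y1,x0:x1]
    n,l,st,c=cv2.connectedComponentsWithStats(m);out=[]
    for i in range(1,n):
        if st[i,4]>=amin:
            hull=cv2.convexHull(cv2.findContours((l==i).astype(np.uint8),0,1)[0][0]);M=cv2.moments(hull)
            out.append((M["m10"]/M["m00"],M["m01"]/M["m00"],int(st[i,4]),st[i,:4].tolist()))
    return out
def ray(cal,px):
    u=cv2.undistortPoints(np.array([[px]],float),cal["mtx"],cal["dist"])[0,0]
    T=cal["cam_to_world"];d=T[:3,:3]@[u[0],u[1],1];return T[:3,3],d/np.linalg.norm(d)
def tri(rays):
    A=sum(np.eye(3)-np.outer(d,d) for o,d in rays);b=sum((np.eye(3)-np.outer(d,d))@o for o,d in rays)
    p=np.linalg.solve(A,b);return p,[np.linalg.norm(np.cross(d,p-o)) for o,d in rays]
def atz(r,z):
    o,d=r;return o+d*(z-o[2])/d[2]
E
python3 - <<'E'
from h import *
S=cv2.imread("pics/scene0.png");T=cv2.imread("pics/top0.png")
for col,rs,rt in [("red",(405,150,435,190),(185,185,230,230)),("blue",(200,180,240,222),(400,240,442,282)),("yellow",(322,140,355,185),(265,230,305,272)),("white",(280,190,325,230),(322,198,370,245))]:
    b=[blobs(S,col,rs),blobs(T,col,rt)];print(col,[[tuple(np.round(x[:3],1))+(x[3],) for x in q] for q in b])
    for x in b[0][:2]:
        for y in b[1][:2]:
            p,e=tri([ray(imaging.calibration("scene"),x[:2]),ray(imaging.calibration("top"),y[:2])]);print(np.round(p*1000,1),np.round(e,4))
E
```

```text
red [[(np.float64(419.8), np.float64(162.6), np.float64(194.0), [413, 155, 15, 16])], [(np.float64(200.5), np.float64(206.0), np.float64(232.0), [192, 198, 18, 17])]]
[607.5 280.8  57.8] [0.0007 0.0007]
blue [[(np.float64(217.5), np.float64(191.9), np.float64(223.0), [209, 184, 17, 17])], [(np.float64(425.0), np.float64(261.7), np.float64(203.0), [417, 254, 17, 16])]]
[ 484.9 -255.3   66.1] [0.0007 0.0007]
yellow [[(np.float64(338.6), np.float64(153.8), np.float64(218.0), [331, 146, 17, 17])], [(np.float64(282.0), np.float64(253.5), np.float64(256.0), [273, 245, 19, 18])]]
[499.2  81.4  77.4] [0.0018 0.0018]
white [[(np.float64(300.5), np.float64(209.0), np.float64(596.0), [284, 196, 35, 27])], [(np.float64(345.6), np.float64(221.4), np.float64(739.0), [329, 205, 34, 34])]]
[579.5 -69.9   6.4] [0.0011 0.0011]
```

Every point agrees with the stated heights (58, 66, 77 and about 5 mm against 58, 68, 78 and about 5). I'm moving over the red head.

Request:
jog_arm --deltas '[0,0,0,40,-25,0,1,0,0,0,80,-50,0,1,0,0,0,120,-76,0,1,0,0,0,160,-102,0,1,0,0,0,200,-128,0,1,0,0,0,240,-153,0,1,0,0,0,280,-179,0,1,0,0,0,320,-204,0,1,0,0,0,350,-224,0,1,0,0,0,375,-240,0,1,0,0,0,390,-249,0,1,0,0,0,396,-253,0,1,0,0,0,396,-253,0,1,0,0,0,396,-253,0,1,0,0,0,396,-253,0,1]'

```text
clock: 1.6
position: [0.6063, 0.2828, 0.2426]
ee_rot: [-0.0, 0.186, 0.982, 0.0]
contact_force: [0.3, 0.0, 0.2]
width: 0.0854
gripper_force: 0.0
```

```bash
python3 - <<'E'
from h import *
s=manip.get_state();print(s["clock"],s["position"],s["contact_force"],s["qpos"])
c=imaging.calibration("wrist");im=imaging.get_image("wrist");cv2.imwrite("pics/w1.png",im)
print(np.round(c["cam_to_world"],3).tolist(),c["mtx"][0,0])
print(blobs(im,"red",(0,0,640,400),200),blobs(im,"blue",(0,0,640,400),200))
E
```

```text
1.6 [0.60630353 0.2827698  0.24262355] [0.32296897 0.02975116 0.22958398] [ 3.32166839e-01  4.18915739e-01  1.28541506e+00  5.77069968e-04
  1.43749398e+00 -8.63536855e-01]
[[0.367, 0.883, 0.292, 0.532], [0.93, -0.348, -0.114, 0.313], [0.001, 0.313, -0.95, 0.376], [0.0, 0.0, 0.0, 1.0]] 351.21262652925907
[(103.55509742837944, 139.29915704599597, 3298, [59, 98, 87, 85]), (314.965755316211, 179.5794900119672, 1714, [292, 155, 47, 50])] [(315.24493259168474, 165.87018006976524, 3004, [274, 125, 83, 82])]
```

View pics/w1.png

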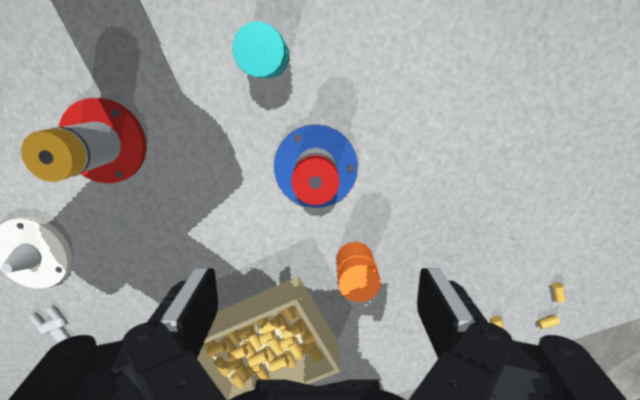

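The wrist view shows the red head at (315,180) on the blue flange, the yellow head at (54,155) and the white spigot at (22,258), with the grasp area clear. I'll work out positions from these.

```bash
python3 - <<'E'
from h import *
c=imaging.calibration("wrist");im=cv2.imread("pics/w1.png")
s=imaging.calibration("scene");t=imaging.calibration("top")
for n,px,z,sp,tp in [("red",(315,179.6),.058,(419.8,162.6),(200.5,206)),("yel",blobs(im,"yellow",(10,110,95,190),300)[0][:2],.078,(338.6,153.8),(282,253.5))]:
    rs=[ray(c,px),ray(s,sp),ray(t,tp)];p,e=tri(rs)
    print(n,px,np.round(p*1e3,1),np.round(e,4),[np.round(atz(r,z)*1e3,1) for r in rs])
print("blueflange",atz(ray(c,(315.2,165.9)),.009))
for b in blobs(im,"white",(0,215,75,290),500): print("white",b,atz(ray(c,b[:2]),.008))
E
```

```text
red (315, 179.6) [608.3 280.5  58.7] [0.0009 0.0003 0.0012] [array([609.4, 280.7,  58. ]), array([608. , 281.3,  58. ]), array([607.2, 280.2,  58. ])]
yel (53.14343944099379, 154.25401138716356) [499.8  80.9  78.3] [0.0004 0.0019 0.0019] [array([500. ,  80.3,  78. ]), array([500.6,  82.6,  78. ]), array([498.4,  79.6,  78. ])]
blueflange [0.6073295 0.2815099 0.009    ]
white (33.79568809187991, 253.8605682047149, 4255, [0, 215, 75, 75]) [ 0.58336615 -0.06591486  0.008     ]
```

Request:
jog_arm --deltas '[0,0,0,1,-2,-30,1,0,0,0,1,-2,-65,1,0,0,0,1,-2,-100,1,0,0,0,1,-2,-130,1,0,0,0,1,-2,-150,1,0,0,0,1,-2,-165,1,0,0,0,1,-2,-177,1,0,0,0,1,-2,-187,1,0,0,0,1,-2,-194,1,0,0,0,1,-2,-197,1,0,0,0,1,-2,-197,1,0,0,0,1,-2,-197,0.7,0,0,0,1,-2,-197,0.5,0,0,0,1,-2,-197,0.4,0,0,0,1,-2,-197,0.3,0,0,0,1,-2,-197,0.2,0,0,0,1,-2,-197,0.2,0,0,0,1,-2,-197,0.2,0,0,0,1,-2,-197,0.2]' --grip_force 50

```text
clock: 3.55
position: [0.6091, 0.2798, 0.0461]
ee_rot: [0.001, 0.187, 0.982, 0.0]
contact_force: [0.4, -0.5, 5.4]
width: 0.0428
gripper_force: 51.3
```

Request:
jog_arm --deltas '[0,0,0,0,0,3,0.2,0,0,0,0,0,10,0.2,0,0,0,0,0,22,0.2,0,0,0,0,0,40,0.2,0,0,0,0,0,60,0.2,0,0,0,0,0,80,0.2,0,0,0,0,0,98,0.2,0,0,0,0,0,112,0.2,0,0,0,0,0,118,0.2,0,0,0,0,0,120,0.2,0,0,0,0,0,120,0.2]'

```text
clock: 4.65
position: [0.6082, 0.2796, 0.1649]
ee_rot: [-0.0, 0.187, 0.982, -0.0]
contact_force: [-0.0, -0.3, -3.3]
width: 0.0428
gripper_force: 51.2
```

Request:
jog_arm --deltas '[0,0,0,-1,-8,0,0.2,0,0,0,-2,-22,0,0.2,0,0,0,-4,-45,0,0.2,0,0,0,-6,-75,0,0.2,0,0,0,-9,-110,0,0.2,0,0,0,-12,-145,0,0.2,0,0,0,-15,-180,0,0.2,0,0,0,-18,-210,0,0.2,0,0,0,-20,-235,0,0.2,0,0,0,-22,-250,0,0.2,0,0,0,-24,-258,0,0.2,0,0,0,-25,-260,0,0.2,0,0,0,-25,-260,0,0.2,0,0,0,-25,-260,0,0.2]'

```text
clock: 6.05
position: [0.5836, 0.0207, 0.1653]
ee_rot: [-0.0, 0.187, 0.982, 0.0]
contact_force: [0.3, 0.6, -2.2]
width: 0.0429
gripper_force: 51.3
```

```bash
python3 - <<'E'
from h import *
s=manip.get_state();print(s["clock"],s["position"],s["contact_force"])
c=imaging.calibration("wrist");im=imaging.get_image("wrist");cv2.imwrite("pics/w2.png",im)
for b in blobs(im,"white",(0,0,640,400),800): print("white",b,atz(ray(c,b[:2]),.010))
E
```

```text
6.05 [0.58363226 0.02066975 0.16530298] [ 0.32565557  0.64820289 -2.18432578]
white (129.85920673670824, 173.80826331766295, 83887, [0, 0, 296, 400]) [ 0.51698275 -0.12235219  0.01      ]
white (513.9658303414512, 182.63951632262211, 60022, [372, 0, 268, 400]) [0.644488   0.17918872 0.01      ]
```

View pics/w2.png

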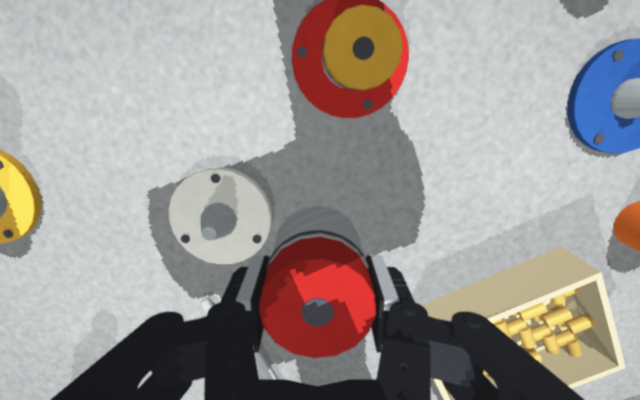

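The view shows the red head held upright, the white flange centred at about (219.5,215.5), the red flange at about (350.5,57) and the yellow head's top hole at (363,48).

```bash
python3 - <<'E'
from h import *
c=imaging.calibration("wrist")
for n,p,z in [("white",(219.5,215.5),.008),("redflange",(350.5,57),.009),("yellowtop",(363,48),.088),("heldtop",(317,312),.188)]: print(n,np.round(1e3*atz(ray(c,p),z),1))
E
```

```text
white [579.4 -69.    8. ]
redflange [499.6  82.6   9. ]
yellowtop [500.5  81.9  88. ]
heldtop [583.6  21.6 188. ]
```

Request:
jog_arm --deltas '[0,0,0,0,-8,0,0.2,0,0,0,-1,-25,0,0.2,0,0,0,-2,-48,0,0.2,0,0,0,-3,-70,0,0.2,0,0,0,-4,-84,0,0.2,0,0,0,-4,-90,0,0.2,0,0,0,-4,-90,-5,0.2,0,0,0,-4,-90,-18,0.2,0,0,0,-4,-90,-35,0.2,0,0,0,-4,-90,-52,0.2,0,0,0,-4,-90,-65,0.2,0,0,0,-4,-90,-75,0.2,0,0,0,-4,-90,-82,0.2,0,0,0,-4,-90,-87,0.2,0,0,0,-4,-90,-92,0.2,0,0,0,-4,-90,-97,0.2,0,0,0,-4,-90,-102,0.2,0,0,0,-4,-90,-106,0.2,0,0,0,-4,-90,-109,0.2,0,0,0,-4,-90,-110,0.2]'

```text
clock: 8.1
position: [0.5794, -0.0703, 0.055]
ee_rot: [-0.0, 0.187, 0.982, 0.0]
contact_force: [-0.5, -0.9, -2.5]
width: 0.0432
gripper_force: 51.4
```

Request:
jog_arm --deltas '[0,0,0,0,0,-2,0.2,0,0,0,0,0,-4,0.2,0,0,0,0,0,-6,0.2,0,0,0,0,0,-7,0.2,0,0,0,0,0,-8,0.2,0,0,0,0,0,-9,0.2,0,0,0,0,0,-9,0.2]'

```text
clock: 8.8
position: [0.58, -0.0704, 0.0464]
ee_rot: [0.0, 0.187, 0.982, 0.0]
contact_force: [1.4, -0.6, -2.5]
width: 0.0429
gripper_force: 51.4
```

Not touching yet, so I'll ease down further.

Request:
jog_arm --deltas '[0,0,0,0,0,-0.5,0.2,0,0,0,0,0,-1,0.2,0,0,0,0,0,-1,0.2,0,0,0,0,0,-1,0.2]'

```text
clock: 9.2
position: [0.5801, -0.0705, 0.0461]
ee_rot: [0.001, 0.187, 0.982, -0.0]
contact_force: [0.6, -0.4, 4.9]
width: 0.0428
gripper_force: 52.0
```

Request:
jog_arm --deltas '[0,0,0,0,0,0,0.55,0,0,0,0,0,0,0.65,0,0,0,0,0,0,0.8,0,0,0,0,0,0,1,0,0,0,0,0,0,1,0,0,0,0,0,0,1,0,0,0,0,0,5,1,0,0,0,0,0,20,1,0,0,0,0,0,45,1,0,0,0,0,0,80,1,0,0,0,0,0,110,1,0,0,0,-15,-30,130,1,0,0,0,-30,-60,140,1,0,0,0,-48,-95,140,1,0,0,0,-65,-130,140,1,0,0,0,-80,-160,140,1,0,0,0,-90,-178,140,1,0,0,0,-95,-185,140,1,0,0,0,-95,-185,140,1,0,0,0,-95,-185,140,1]'

```text
clock: 11.2
position: [0.4849, -0.2545, 0.1855]
ee_rot: [0.0, 0.187, 0.982, 0.0]
contact_force: [0.7, 0.4, -0.3]
width: 0.0857
gripper_force: 0.0
```

```bash
python3 - <<'E'
from h import *
s=manip.get_state();print(s["clock"],s["position"],s["contact_force"],s["qpos"])
c=imaging.calibration("wrist");im=imaging.get_image("wrist");cv2.imwrite("pics/w3.png",im)
for b in blobs(im,"blue",(0,0,640,400),300): print("blue",b,atz(ray(c,b[:2]),.068))
for b in blobs(im,"yellow",(0,0,640,400),300): print("yel",b,atz(ray(c,b[:2]),.009))
for b in blobs(im,"red",(0,0,640,400),300): print("red",b,atz(ray(c,b[:2]),.058))
E
```

```text
11.2 [ 0.48487569 -0.25452955  0.1854526 ] [ 0.66585596  0.40174893 -0.30647685] [-6.11078771e-01  2.73335884e-01  1.65558270e+00  9.99298521e-04
  1.21276755e+00 -1.80553880e+00]
blue (316.06327602674304, 200.76104345749758, 2632, [288, 170, 57, 62]) [ 0.48715111 -0.25506853  0.068     ]
yel (316.2724055203211, 175.09677189481934, 4003, [267, 129, 99, 88]) [ 0.48247498 -0.25305353  0.009     ]
red (575.5712509185461, 218.23096489740547, 2829, [542, 190, 68, 58]) [ 0.58102324 -0.06738473  0.058     ]
```

View pics/w3.png

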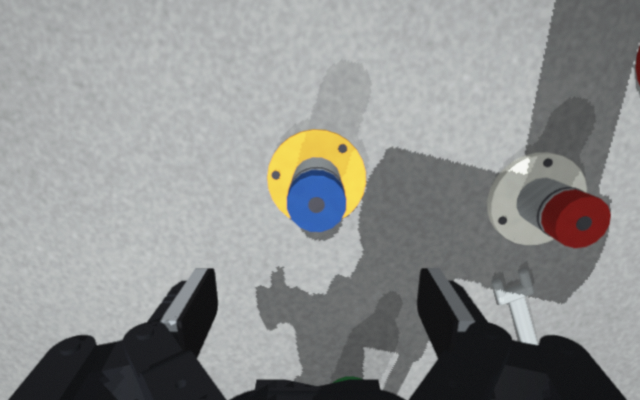

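The red head sits home on white (575,218). The blue head is at (316,201), centred under the tool, so I'm descending to grasp it.

Request:
jog_arm --deltas '[0,0,0,1,0,-20,1,0,0,0,1,0,-45,1,0,0,0,1,0,-70,1,0,0,0,1,0,-90,1,0,0,0,1,0,-105,1,0,0,0,1,0,-117,1,0,0,0,1,0,-126,1,0,0,0,1,0,-130,1,0,0,0,1,0,-130,1,0,0,0,1,0,-130,0.7,0,0,0,1,0,-130,0.5,0,0,0,1,0,-130,0.4,0,0,0,1,0,-130,0.3,0,0,0,1,0,-130,0.2,0,0,0,1,0,-130,0.2,0,0,0,1,0,-130,0.2,0,0,0,1,0,-130,0.2]'

```text
clock: 12.95
position: [0.4859, -0.2557, 0.0561]
ee_rot: [0.001, 0.187, 0.982, -0.0]
contact_force: [-0.1, -0.2, 6.5]
width: 0.0427
gripper_force: 50.5
```

Request:
jog_arm --deltas '[0,0,0,0,0,3,0.2,0,0,0,0,0,10,0.2,0,0,0,0,0,22,0.2,0,0,0,0,0,40,0.2,0,0,0,0,0,60,0.2,0,0,0,0,0,80,0.2,0,0,0,0,0,98,0.2,0,0,0,0,0,112,0.2,0,0,0,0,0,120,0.2,0,0,0,0,0,125,0.2,0,0,0,0,0,125,0.2,0,0,0,0,0,125,0.2]'

```text
clock: 14.15
position: [0.4852, -0.2551, 0.1798]
ee_rot: [-0.001, 0.187, 0.982, 0.0]
contact_force: [-0.0, -0.2, -1.2]
width: 0.0429
gripper_force: 51.0
```

Request:
jog_arm --deltas '[0,0,0,2,8,0,0.2,0,0,0,6,25,0,0.2,0,0,0,11,50,0,0.2,0,0,0,20,85,0,0.2,0,0,0,29,125,0,0.2,0,0,0,38,165,0,0.2,0,0,0,47,205,0,0.2,0,0,0,56,245,0,0.2,0,0,0,65,285,0,0.2,0,0,0,75,325,0,0.2,0,0,0,84,365,0,0.2,0,0,0,93,405,0,0.2,0,0,0,101,440,0,0.2,0,0,0,109,475,0,0.2,0,0,0,115,500,0,0.2,0,0,0,119,520,0,0.2,0,0,0,122,531,0,0.2,0,0,0,123,536,0,0.2,0,0,0,123,536,0,0.2,0,0,0,123,536,0,0.2]'

```text
clock: 16.15
position: [0.6084, 0.2795, 0.1803]
ee_rot: [-0.0, 0.188, 0.982, -0.0]
contact_force: [0.7, 0.1, -1.7]
width: 0.0426
gripper_force: 51.2
```

Request:
jog_arm --deltas '[0,0,0,0,1,-5,0.2,0,0,0,0,1,-18,0.2,0,0,0,0,1,-35,0.2,0,0,0,0,1,-52,0.2,0,0,0,0,1,-66,0.2,0,0,0,0,1,-77,0.2,0,0,0,0,1,-85,0.2,0,0,0,0,1,-91,0.2,0,0,0,0,1,-96,0.2,0,0,0,0,1,-101,0.2,0,0,0,0,1,-106,0.2,0,0,0,0,1,-110,0.2,0,0,0,0,1,-114,0.2,0,0,0,0,1,-117,0.2,0,0,0,0,1,-120,0.2,0,0,0,0,1,-122,0.2,0,0,0,0,1,-123,0.2,0,0,0,0,1,-124,0.2,0,0,0,0,1,-124,0.2]'

```text
clock: 18.05
position: [0.6086, 0.2817, 0.0563]
ee_rot: [0.0, 0.187, 0.982, 0.0]
contact_force: [0.4, -0.1, -1.8]
width: 0.0429
gripper_force: 51.2
```

Request:
jog_arm --deltas '[0,0,0,0,0,-0.5,0.2,0,0,0,0,0,-1,0.2,0,0,0,0,0,-1,0.2,0,0,0,0,0,-1,0.2]'

```text
clock: 18.45
position: [0.6087, 0.2817, 0.0561]
ee_rot: [0.0, 0.187, 0.982, 0.0]
contact_force: [-1.5, -0.8, 4.6]
width: 0.0428
gripper_force: 51.7
```

Request:
jog_arm --deltas '[0,0,0,0,0,0,0.55,0,0,0,0,0,0,0.65,0,0,0,0,0,0,0.8,0,0,0,0,0,0,1,0,0,0,0,0,0,1,0,0,0,0,0,0,1,0,0,0,0,0,5,1,0,0,0,0,0,20,1,0,0,0,0,0,45,1,0,0,0,0,0,80,1,0,0,0,0,0,110,1,0,0,0,-15,-28,130,1,0,0,0,-33,-60,135,1,0,0,0,-52,-95,135,1,0,0,0,-71,-130,135,1,0,0,0,-90,-165,135,1,0,0,0,-103,-188,135,1,0,0,0,-108,-200,135,1,0,0,0,-108,-200,135,1,0,0,0,-108,-200,135,1]'

```text
clock: 20.45
position: [0.5016, 0.0823, 0.1907]
ee_rot: [0.001, 0.187, 0.982, 0.001]
contact_force: [1.0, -0.1, 1.3]
width: 0.0853
gripper_force: 0.0
```

```bash
python3 - <<'E'
from h import *
s=manip.get_state();print(s["clock"],s["position"],s["contact_force"],s["qpos"])
c=imaging.calibration("wrist");im=imaging.get_image("wrist");cv2.imwrite("pics/w4.png",im)
for b in blobs(im,"yellow",(0,0,640,400),300): print("yel",b,atz(ray(c,b[:2]),.078))
for b in blobs(im,"red",(0,0,640,400),300): print("red",b,atz(ray(c,b[:2]),.009))
E
```

```text
20.45 [0.5015747  0.08227385 0.19070999] [ 0.99421309 -0.0540279   1.25929373] [ 2.49372238e-02  2.11140036e-01  1.72889542e+00  1.03708152e-03
  1.19991403e+00 -1.16902108e+00]
yel (314.368677635588, 199.57786272228685, 2844, [284, 168, 61, 64]) [0.50121411 0.0815257  0.078     ]
yel (24.241071854288844, 279.61040385257235, 2944, [0, 239, 57, 78]) [ 0.47770469 -0.16213725  0.078     ]
red (314.6258075781386, 170.38484372271694, 3763, [267, 126, 97, 85]) [0.49590565 0.08355352 0.009     ]
```

View pics/w4.png

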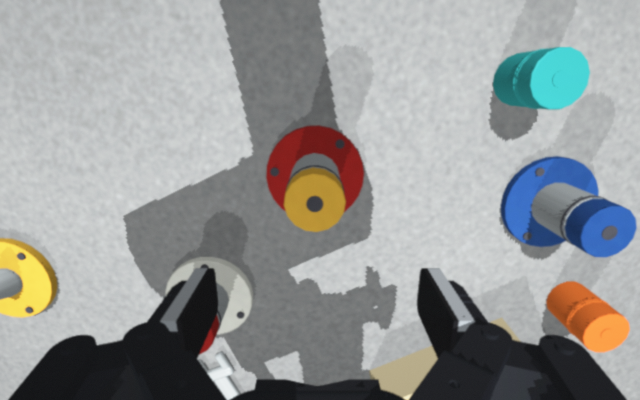

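The blue head is home on blue (565,215). The yellow head is at (314,200), under the tool, so I'm grasping it.

Request:
jog_arm --deltas '[0,0,0,-1,-1,-20,1,0,0,0,-1,-1,-45,1,0,0,0,-1,-1,-70,1,0,0,0,-1,-1,-88,1,0,0,0,-1,-1,-102,1,0,0,0,-1,-1,-113,1,0,0,0,-1,-1,-122,1,0,0,0,-1,-1,-126,1,0,0,0,-1,-1,-126,1,0,0,0,-1,-1,-126,0.7,0,0,0,-1,-1,-126,0.5,0,0,0,-1,-1,-126,0.4,0,0,0,-1,-1,-126,0.3,0,0,0,-1,-1,-126,0.2,0,0,0,-1,-1,-126,0.2,0,0,0,-1,-1,-126,0.2,0,0,0,-1,-1,-126,0.2]'

```text
clock: 22.2
position: [0.5001, 0.0808, 0.0651]
ee_rot: [0.001, 0.187, 0.982, 0.0]
contact_force: [-1.4, 1.5, 6.7]
width: 0.0431
gripper_force: 50.7
```

Request:
jog_arm --deltas '[0,0,0,0,0,3,0.2,0,0,0,0,0,10,0.2,0,0,0,0,0,22,0.2,0,0,0,0,0,40,0.2,0,0,0,0,0,60,0.2,0,0,0,0,0,80,0.2,0,0,0,0,0,98,0.2,0,0,0,0,0,112,0.2,0,0,0,0,0,118,0.2,0,0,0,0,0,120,0.2,0,0,0,0,0,120,0.2,0,0,0,0,0,120,0.2]'

```text
clock: 23.4
position: [0.499, 0.0807, 0.1836]
ee_rot: [-0.001, 0.187, 0.982, -0.0]
contact_force: [1.1, -0.2, -2.9]
width: 0.043
gripper_force: 51.1
```

Request:
jog_arm --deltas '[0,0,0,0,-8,0,0.2,0,0,0,-1,-25,0,0.2,0,0,0,-2,-52,0,0.2,0,0,0,-3,-87,0,0.2,0,0,0,-5,-125,0,0.2,0,0,0,-6,-163,0,0.2,0,0,0,-8,-200,0,0.2,0,0,0,-9,-237,0,0.2,0,0,0,-11,-270,0,0.2,0,0,0,-12,-298,0,0.2,0,0,0,-13,-318,0,0.2,0,0,0,-14,-330,0,0.2,0,0,0,-14,-335,0,0.2,0,0,0,-14,-335,0,0.2,0,0,0,-14,-335,0,0.2]'

```text
clock: 24.9
position: [0.4854, -0.2533, 0.1842]
ee_rot: [-0.0, 0.187, 0.982, 0.001]
contact_force: [0.0, -0.7, -2.4]
width: 0.0432
gripper_force: 51.3
```

Request:
jog_arm --deltas '[0,0,0,0,-1,-5,0.2,0,0,0,0,-1,-18,0.2,0,0,0,0,-1,-35,0.2,0,0,0,0,-1,-52,0.2,0,0,0,0,-1,-66,0.2,0,0,0,0,-1,-76,0.2,0,0,0,0,-1,-83,0.2,0,0,0,0,-1,-88,0.2,0,0,0,0,-1,-93,0.2,0,0,0,0,-1,-98,0.2,0,0,0,0,-1,-103,0.2,0,0,0,0,-1,-107,0.2,0,0,0,0,-1,-110,0.2,0,0,0,0,-1,-113,0.2,0,0,0,0,-1,-116,0.2,0,0,0,0,-1,-118,0.2,0,0,0,0,-1,-119,0.2,0,0,0,0,-1,-119.5,0.2,0,0,0,0,-1,-120,0.2,0,0,0,0,-1,-120,0.2]'

```text
clock: 26.9
position: [0.4856, -0.2553, 0.0652]
ee_rot: [0.0, 0.187, 0.982, -0.0]
contact_force: [-1.6, 1.2, 4.8]
width: 0.0429
gripper_force: 52.0
```

Seated. I'll release, rise and go to the red head on white at (579.5,-70), a shift of (+94,+185).

Request:
jog_arm --deltas '[0,0,0,0,0,0,0.55,0,0,0,0,0,0,0.65,0,0,0,0,0,0,0.8,0,0,0,0,0,0,1,0,0,0,0,0,0,1,0,0,0,0,0,0,1,0,0,0,0,0,5,1,0,0,0,0,0,20,1,0,0,0,0,0,45,1,0,0,0,0,0,80,1,0,0,0,0,0,105,1,0,0,0,14,28,120,1,0,0,0,32,62,120,1,0,0,0,50,97,120,1,0,0,0,66,130,120,1,0,0,0,80,158,120,1,0,0,0,90,178,120,1,0,0,0,94,185,120,1,0,0,0,94,185,120,1,0,0,0,94,185,120,1]'

```text
clock: 28.9
position: [0.5791, -0.0711, 0.1844]
ee_rot: [-0.0, 0.187, 0.982, -0.0]
contact_force: [0.5, -0.4, -0.9]
width: 0.0851
gripper_force: 0.0
```

```bash
python3 - <<'E'
from h import *
s=manip.get_state();print(s["clock"],s["position"],s["contact_force"])
c=imaging.calibration("wrist");im=imaging.get_image("wrist");cv2.imwrite("pics/w5.png",im)
for b in blobs(im,"red",(0,0,640,400),300): print("red",b,atz(ray(c,b[:2]),.058),atz(ray(c,b[:2]),.009))
E
```

```text
28.9 [ 0.57914984 -0.07113115  0.18435995] [ 0.54533635 -0.38448418 -0.89036462]
red (455.55192243396857, 34.86055945614621, 5944, [401, 0, 114, 80]) [0.50883918 0.0586016  0.058     ] [0.50951225 0.07742688 0.009     ]
red (318.2768082953971, 194.82068791097623, 2488, [290, 165, 57, 60]) [ 0.58012862 -0.06956181  0.058     ] [ 0.59427682 -0.07496199  0.009     ]
```

View pics/w5.png

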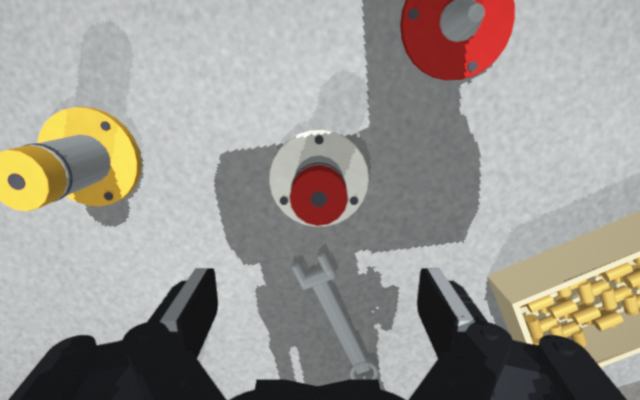

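The yellow head is home on yellow (88,157). The red head is at (318,195), under the tool, and the red spigot is bare (460,20).

Request:
jog_arm --deltas '[0,0,0,1,1,-20,1,0,0,0,1,1,-45,1,0,0,0,1,1,-72,1,0,0,0,1,1,-95,1,0,0,0,1,1,-111,1,0,0,0,1,1,-124,1,0,0,0,1,1,-134,1,0,0,0,1,1,-138,1,0,0,0,1,1,-138,1,0,0,0,1,1,-138,0.7,0,0,0,1,1,-138,0.5,0,0,0,1,1,-138,0.4,0,0,0,1,1,-138,0.3,0,0,0,1,1,-138,0.2,0,0,0,1,1,-138,0.2,0,0,0,1,1,-138,0.2,0,0,0,1,1,-138,0.2]'

```text
clock: 30.65
position: [0.5811, -0.0696, 0.0473]
ee_rot: [0.001, 0.187, 0.982, -0.0]
contact_force: [-0.6, -1.3, 6.9]
width: 0.0427
gripper_force: 50.9
```

Request:
jog_arm --deltas '[0,0,0,0,0,3,0.2,0,0,0,0,0,10,0.2,0,0,0,0,0,22,0.2,0,0,0,0,0,40,0.2,0,0,0,0,0,60,0.2,0,0,0,0,0,75,0.2,0,0,0,0,0,85,0.2,0,0,0,0,0,90,0.2,0,0,0,0,0,90,0.2,0,0,0,0,0,90,0.2]'

```text
clock: 31.65
position: [0.58, -0.0691, 0.1357]
ee_rot: [-0.001, 0.187, 0.982, 0.0]
contact_force: [0.2, -0.1, -2.9]
width: 0.0428
gripper_force: 51.3
```

Request:
jog_arm --deltas '[0,0,0,-4,8,0,0.2,0,0,0,-13,25,0,0.2,0,0,0,-28,52,0,0.2,0,0,0,-44,83,0,0.2,0,0,0,-60,113,0,0.2,0,0,0,-72,136,0,0.2,0,0,0,-78,147,0,0.2,0,0,0,-80,151,0,0.2,0,0,0,-80,151,0,0.2,0,0,0,-80,151,0,0.2]'

```text
clock: 32.65
position: [0.5013, 0.0811, 0.1364]
ee_rot: [0.0, 0.187, 0.982, -0.0]
contact_force: [0.0, 0.3, -2.2]
width: 0.0428
gripper_force: 51.4
```

Request:
jog_arm --deltas '[0,0,0,0,0,-5,0.2,0,0,0,0,0,-16,0.2,0,0,0,0,0,-28,0.2,0,0,0,0,0,-38,0.2,0,0,0,0,0,-46,0.2,0,0,0,0,0,-53,0.2,0,0,0,0,0,-59,0.2,0,0,0,0,0,-64,0.2,0,0,0,0,0,-69,0.2,0,0,0,0,0,-74,0.2,0,0,0,0,0,-78,0.2,0,0,0,0,0,-82,0.2,0,0,0,0,0,-85,0.2,0,0,0,0,0,-87,0.2,0,0,0,0,0,-88.5,0.2,0,0,0,0,0,-89.5,0.2,0,0,0,0,0,-90,0.2,0,0,0,0,0,-90,0.2]'

```text
clock: 34.45
position: [0.5006, 0.0817, 0.0473]
ee_rot: [0.0, 0.187, 0.982, 0.0]
contact_force: [-1.3, -0.2, 5.1]
width: 0.0429
gripper_force: 52.3
```

Seated. I'll release and retreat.

Request:
jog_arm --deltas '[0,0,0,0,0,0,0.55,0,0,0,0,0,0,0.65,0,0,0,0,0,0,0.8,0,0,0,0,0,0,1,0,0,0,0,0,0,1,0,0,0,0,0,0,1,0,0,0,0,0,5,1,0,0,0,0,0,20,1,0,0,0,0,0,45,1,0,0,0,0,0,80,1,0,0,0,0,0,120,1,0,0,0,0,0,160,1,0,0,0,-30,0,185,1,0,0,0,-60,0,195,1,0,0,0,-90,0,200,1,0,0,0,-110,0,200,1,0,0,0,-120,0,200,1,0,0,0,-120,0,200,1,0,0,0,-120,0,200,1]'

```text
clock: 36.35
position: [0.3816, 0.0817, 0.2466]
ee_rot: [0.001, 0.187, 0.982, 0.0]
contact_force: [0.1, -0.5, 0.1]
width: 0.0854
gripper_force: 0.0
```

```bash
python3 - <<'E'
from h import *
S=imaging.get_image("scene");T=imaging.get_image("top");print(manip.get_state()["clock"])
cv2.imwrite("pics/end.png",np.hstack([cv2.resize(S[120:320,180:480],(400,267)),cv2.resize(T[80:300,170:490],(400,267))]))
E
```

```text
36.45
```

View pics/end.png

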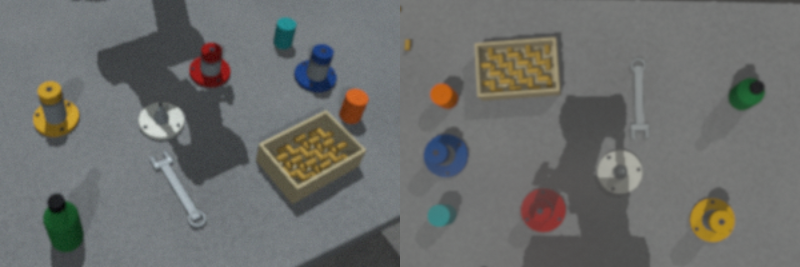

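All three heads stand upright on their own colours: yellow (50,105), red (210,65) and blue (318,65) in the left view. White is empty (162,120), and the bottle, wrench and tray haven't moved.

```bash
python3 -c "
from rig import manip
print(manip.sign_off())"
```

```text
the job is handed in; nothing more can be done
None
```

The red, blue and yellow heads are each fully down and upright on the spigot of their own colour, the white spigot is empty, the bystanders are undisturbed, and the job was handed in at about 36 s.

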